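# Index the board carriage by one turn of its hand wheel

## Task

Feed the laptop board one step along its positioner: push the hand wheel clockwise (seen from above) through exactly one full turn by its upright spoke handle, so that the handle stops where it started. Push the handle gently with the closed fingertips or the outside of the fingers; do not grip it. Leave the spray can, jar, screwdriver and heat sink where they are, and finish with the hand clear of everything.

Things in the scene. Friction and masses are not known exactly. Their poses are not given: they have to be found in the camera images.
- positioner: The board positioner, fixed to the bench: a grey base plate (190 x 460 mm, top 22 mm above the bench) with a grey gearbox (110 x 110 mm, top 78 mm above the bench) at one end, carrying the hand wheel on a vertical axis, and two steel rails with the board carriage (highest point 86 mm) on the rest. Origin on the bench directly below the wheel axis; the rails run along its own +y to 360 mm from the axis; its z is up. Its place and yaw differ from run to run.
- wheel_hub (a point): Centre of the hand wheel, on its vertical axis, at the height of the top of the rim (110 mm above the bench). The wheel has a bare metal rim of round bar (14 mm thick, centre line 70 mm from the axis, highest point 110 mm above the bench), three aluminium spokes below that height and a low hub (34 mm across, top at 112 to 116 mm). Nothing else stands above the wheel except the handle.
- handle: The upright black round handle mounted on the rim at the end of one spoke: 22 mm in diameter (18 mm at its foot), 58 mm tall, 70 mm from the wheel axis. Origin at the centre of its foot, 109 mm above the bench; z is up; its top is at 167 mm. It can roll about its own upright pin, as crank handles do, so it rolls along a finger that pushes it.
- wheel (a joint): Angle of the hand wheel in rad, growing clockwise seen from above. At 0 the handle lies on the positioner's own -x side of the axis; it starts anywhere from -1.4 to 1.4. One full turn adds 6.283. Stops at -1.6 and 8.8. It turns stiffly (about 2 N at the handle), without spring, and stays where it is left.
- carriage (a joint): Travel of the board carriage along the positioner's +y in m, driven by the wheel: 25 mm a turn (value = wheel angle x 0.00398).
- spray_can: Bystander: loose white can with a grey top, 52 mm across, 115 mm tall, standing on the bench some 160 mm from the wheel axis. Origin at the centre of its underside.
- flux_jar: Bystander: loose small amber jar, 40 mm across, 45 mm tall, standing on the bench by the positioner. Origin at the centre of its underside.
- driver: Bystander: loose screwdriver, 160 mm long, lying on the bench by the positioner. Origin under its middle, x along it.
- heat_sink: Bystander: loose finned aluminium heat sink, 50 x 40 x 24 mm, lying on the bench near the gearbox. Origin at the centre of its underside.

How it is judged:
By the outcome, as a careful person would: the job done as asked, in the order asked, and still so for the second after the job is handed in, with the robot touching nothing.
It also fails if it takes over 61 s, if anything falls off the work surface, if the arm or the gripper's body presses on something with over 40 N, if the wrist force passes 120 N, or if a joint passes its speed limit or range.

## Robot

A 6-joint arm with a two-finger parallel gripper is mounted at the origin on the work surface. World frame = base frame: x ahead of the robot, y to its left, z up, the work surface at z = 0. Lengths are in m, angles in rad, forces in N, time in s.
With the tool pointing down it reaches from about 0.375 to 0.825 m from the base axis. Payload 5.5 kg.
Tool frame: the origin (TCP) lies at the very end of the fingers, on their centre line; the grasp point (between the pads) lies ctrl.grip_point_offset behind it (ctrl.grip_point_offset is the distance from the TCP to the grasp point, in m); z points along the fingers, y is the line along which they close (so a half turn about z gives the same grasp; the last joint's range is limited). The gripper opens to 85 mm and grips with 20 to 120 N. Pads are 22 mm wide; open, the fingers measure 114 mm over their backs; the gripper's body (76 mm by 85 mm) begins 54 mm behind the grasp point. The pads swing forward as they close: fully open they stand 13 mm farther back than shut.
Start: joints at [-1.298, 0.314, -0.047, 1.21, 0, 1.571], TCP at [0.162, -0.578, 0.231] pointing down, gripper open.
Joint ranges: [-2.67, 2.67], [-0.69, 1.73], [-1.03, 1.25], [-2.08, 2.16], [-1.42, 1.45], [-3.14, 3.14]. Speed limits (rad/s): [2.39, 2.39, 3.01, 3.14, 3.14, 3.14].

## Interface

Orientations are given as a unit quaternion [w, x, y, z].
In Python, from bench import ctrl gives the robot as it stands.
- The arm moves only by the shell command python3 -m creep 'ROWS' [OPENING] [FORCE]. ROWS is JSON, a list of rows, each a list of 4 numbers: the shift along the world's x, y, z each as a share of 50 cm, from -1 to 1, then the turn about the world's z as a share of 45 degrees, from -1 to 1. A call has 1 to 20 rows; each row shifts and turns the commanded pose from where the row before left it; what a row does not reach is not made up. A row lasts 1/8 s, in which the tool goes at most 62.5 mm and 10.7 degrees, less where a joint would pass 70% of its speed; a pose out of reach is approached as far as the arm can. A call with a number of a shift or a turn outside -1 to 1 is refused whole. A call with a gripper value outside its range is refused whole. OPENING is the opening, from 0 (shut) to 1 (fully open), set as the call begins (- or left out, the last holds). The fingers move at their own pace and stop on an object; FORCE is the grip in N (left out, the last holds). Time passes only in rows, so rows that do not move let the fingers close. It gives the time, the measured TCP pose, the force, the opening and the grip force at its end, in the units of the state.
- ctrl.get_state(): the state, without advancing time (a new reading comes with each control period).
- ctrl.get_image(name): name is "side" or "top" or "wrist"; returns (picture, depth): 420x560x3 uint8, blue, green, red; 420x560 float32, m along the optical axis (not along the pixel's ray), 0 where there is no reading.
- ctrl.camera_params(name): a dict with "fx", "fy", "cx", "cy" (pixels), "world_from_camera" (4x4, takes a point from camera to world coordinates). Camera axes: x right, y down, z forward; pixel columns grow to the right and rows downward; lengths in m; the calibration is good to about 2 mm. A picture is of the moment at which its call begins: read the wrist's pose just before it. camera_params takes no time and is no camera call; for the wrist camera it gives the pose at the moment of the call.
- ctrl.finish_job(): hands the job in; it is judged then, once.
Trained networks look in the newest picture that a camera, given by its name, has taken for a name from the list of things; names that differ only in an ending like _2 or _b are one class to them, and where a whole thing is asked for, a point or a joint stands for the part that bears it (a point fixed in the world has none). Each returns a list of dicts, best first, with "p" (0 to 1); they miss things now and then, are a little off and sometimes report something else, mostly with a low value. They report only what shows in the picture. A call takes as long as a camera call.
- ctrl.find_in(camera, target): "pixel" ([column, row] in pixels, amid what is visible of it).
The state is a dict: "t": time; "q": joint angles; "joint_velocities": joint speeds; "tau": joint torques, N m; "tcp_pos": TCP position; "orientation": TCP orientation; "contact_force": force on the tool from outside, world axes, zero at the start; "torque": the same for the moment, N m; "width": finger opening in m; "gripper_force": force on a finger pad.
Only numpy, scipy, OpenCV 4.12 (cv2) and the standard library are available. Lean on these libraries where they do the work, as an engineer would, in place of code of your own. Each camera call takes 0.05 s, during which the arm holds its last target. There are 200 camera calls.

## Working session

There is one attempt and no reset: what is moved stays moved. The work goes in short steps, Python scripts to look and compute and a shell command to move; the robot and the scene stay as the last step left them, time stands still between calls to the robot, and variables do not carry over. Pictures are saved under pics/ and viewed, at most 10 in all, crops included, and the job is handed in when it is done.

```bash
mkdir -p pics; cat > h.py <<'E'
import numpy as np,cv2
from bench import ctrl
def world(cam,px,depth,win=2,z=None):
    P=ctrl.camera_params(cam);T=np.array(P["world_from_camera"])
    u,v=px
    r=np.array([(u-P["cx"])/P["fx"],(v-P["cy"])/P["fy"],1.])
    if z is None:
        a=depth[int(v)-win:int(v)+win+1,int(u)-win:int(u)+win+1];a=a[a>0]
        d=np.median(a)
    else:
        d=(z-T[2,3])/(T[:3,:3]@r)[2]
    return T[:3,:3]@(r*d)+T[:3,3]
def cloud(cam,depth):
    P=ctrl.camera_params(cam);T=np.array(P["world_from_camera"])
    v,u=np.mgrid[:420,:560]
    c=np.stack([(u-P["cx"])/P["fx"]*depth,(v-P["cy"])/P["fy"]*depth,depth],-1)
    w=c@T[:3,:3].T+T[:3,3]; w[depth<=0]=np.nan
    return w
E
python3 - <<'E'
from h import *
np.set_printoptions(precision=4,suppress=True)
for cam in("top","side"):
    im,d=ctrl.get_image(cam);cv2.imwrite(f"pics/{cam}1.png",im);np.save(cam+"d.npy",d)
    for n in("positioner","wheel_hub","handle","spray_can","flux_jar","driver","heat_sink"):
        for r in ctrl.find_in(cam,n)[:2]:
            print(cam,n,round(r["p"],2),r["pixel"],world(cam,r["pixel"],d))
    if cam=="top":
        w=cloud(cam,d);m=(w[...,2]>.125)&(w[...,2]<.172)
        k,l,s,c=cv2.connectedComponentsWithStats(m.astype(np.uint8))
        for i in range(1,k):
            if s[i,4]>8:print(s[i],c[i],np.nanmean(w[l==i],0),np.nanmax(w[l==i],0))
s=ctrl.get_state();print(s["t"],s["tcp_pos"],s["orientation"],s["contact_force"])
E
```

```text
top positioner 0.68 [194.6, 220.1] [0.5548 0.2115 0.0716]
top wheel_hub 0.75 [195.9, 221.1] [0.5525 0.2084 0.0724]
top handle 0.55 [174.1, 219.5] [0.5568 0.2575 0.0724]
top spray_can 0.69 [251.7, 161.7] [0.6775 0.0787 0.1149]
top flux_jar 0.54 [242.1, 282.2] [0.4115 0.1081 0.0452]
top flux_jar 0.22 [314.0, 240.4] [ 0.5046 -0.0628  0.0068]
top driver 0.89 [168.7, 280.7] [0.4155 0.2821 0.0257]
top driver 0.62 [242.5, 286.5] [0.4018 0.1072 0.0456]
top heat_sink 0.69 [315.2, 241.0] [ 0.5031 -0.0654  0.0089]
[225 249  13  11 107] [231.1215 253.9907] [0.481  0.1193 0.1622] [0.491  0.1317 0.1709]
side positioner 0.93 [257.4, 220.8] [0.527  0.0217 0.1056]
side wheel_hub 0.87 [259.8, 219.4] [0.5326 0.026  0.1059]
side handle 0.67 [231.6, 188.5] [0.4805 0.1092 0.1406]
side handle 0.32 [198.7, 232.4] [0.4003 0.0978 0.0412]
side spray_can 0.95 [328.5, 216.6] [0.6895 0.0581 0.0795]
side flux_jar 0.85 [198.5, 235.3] [0.3993 0.0952 0.0352]
side flux_jar 0.71 [258.3, 220.4] [0.529  0.0217 0.1064]
side driver 0.54 [206.1, 208.1] [0.4188 0.2444 0.0197]
side heat_sink 0.86 [253.8, 282.5] [ 0.5067 -0.0765  0.0203]
0.8 [ 0.1617 -0.5778  0.2313] [0.     0.9907 0.136  0.    ] [ 0.0648  0.0862 -0.0818]
```

```bash
python3 - <<'E'
from h import *
from scipy.optimize import least_squares
np.set_printoptions(precision=4,suppress=True)
a=cv2.imread("pics/top1.png");b=cv2.imread("pics/side1.png")
cv2.imwrite("pics/both.png",np.hstack([cv2.resize(a[100:340,100:400],(400,320),interpolation=2),cv2.resize(b[120:340,150:380],(400,382),interpolation=2)[:320]]))
for cam in("top","side"):
    w=cloud(cam,np.load(cam+"d.npy"))
    z=w[...,2];r=np.hypot(w[...,0]-.53,w[...,1]-.045)
    m=(z>.097)&(z<.118)&(r<.12); p=w[m]
    f=least_squares(lambda x:np.hypot(p[:,0]-x[0],p[:,1]-x[1])-.07,[.53,.05],loss='soft_l1',f_scale=.003)
    print(cam,m.sum(),f.x,np.median(abs(f.fun)),p[:,2].max())
    m=(z>.12)&(z<.172)&(r<.15); print("handle",m.sum(),w[m].mean(0),w[m].min(0),w[m].max(0))
    # gearbox
    m=(z>.07)&(z<.083)&(r<.15);print(m.sum())
    # spray can
    m=(z>.05)&(np.hypot(w[...,0]-.68,w[...,1]-.075)<.06);print("can",w[m].min(0),w[m].max(0))
E
```

```text
top 1764 [0.5361 0.0784] 0.00506624529491044 0.11788901079522562
handle 109 [0.4816 0.1189 0.1615] [0.4709 0.0791 0.1213] [0.538  0.1317 0.1709]
1600
can [0.6652 0.0601 0.0507] [0.7149 0.1096 0.119 ]
side 1351 [0.5341 0.0721] 0.003603514658629847 0.11768363688406569
handle 206 [0.4783 0.1126 0.1457] [0.4677 0.1048 0.1203] [0.4895 0.1285 0.1676]
792
can [0.6635 0.0536 0.0501] [0.715  0.1079 0.1192]
```

View pics/both.png

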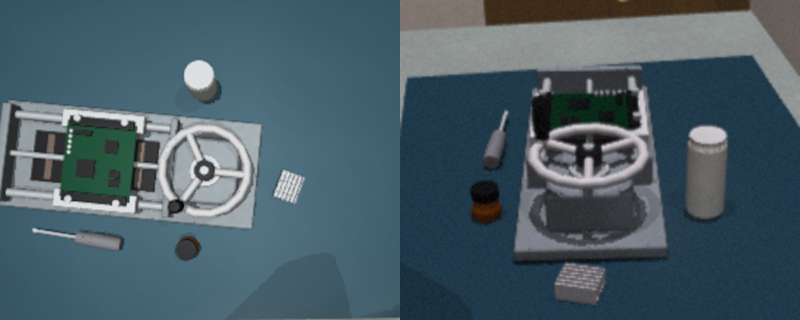

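The pictures show the wheel at about (253,227) in the top image. The handle is on its robot/left side at about (232,254), the can is beyond the wheel, and the jar is at (241,283). Next I refine the hub and work out the push circle.

```bash
python3 - <<'E'
from h import *
from scipy.optimize import least_squares
np.set_printoptions(precision=4,suppress=True)
hs=[]
for cam in("top","side"):
    w=cloud(cam,np.load(cam+"d.npy"));z=w[...,2];x=np.array([.535,.074])
    for _ in range(15):
        r=np.hypot(w[...,0]-x[0],w[...,1]-x[1]);p=w[(z>.100)&(z<.116)&(abs(r-.07)<.012)]
        x=least_squares(lambda x:np.hypot(p[:,0]-x[0],p[:,1]-x[1])-.07,x,loss='soft_l1',f_scale=.003).x
    m=(z>.16)&(z<.172)&(r<.1)&(r>.05);h=w[m].mean(0);e=h[:2]-x
    print(cam,len(p),x,"handle",m.sum(),h,np.hypot(*e),np.degrees(np.arctan2(e[1],-e[0])))
    P=ctrl.camera_params(cam);print(np.array(P["world_from_camera"])[:3,3])
print(ctrl.grip_point_offset)
E
python3 -m creep '[[0.076,0.08,0,0.096],[0.076,0.08,0,0.096],[0.076,0.08,0,0.096],[0.076,0.08,0,0.096],[0.076,0.08,0,0.096],[0.076,0.08,0,0.096],[0.076,0.08,0,0.096],[0.076,0.08,0,0.096],[0,0.1,0,0],[0,0.1,0,0],[0,0.1,0,0],[0,0.1,0,0],[0,0.1,0,0],[0,0.1,0,0],[0,0,0,0],[0,0,0,0]]' 0
```

```text
top 1260 [0.5361 0.0784] handle 90 [0.4806 0.1205 0.166 ] 0.06957625959392538 37.21466491585289
[0.5123 0.0266 0.9683]
side 900 [0.5341 0.0722] handle 47 [0.4783 0.1148 0.1643] 0.07018191475982992 37.32045193379667
[ 0.4413 -0.9209  0.6782]
0.0187
t: 2.8
tcp_pos: [0.4656, 0.0419, 0.2313]
orientation: [0.0, 0.905, 0.424, -0.0]
contact_force: [-0.3, -0.7, 0.5]
width: -0.0001
gripper_force: 0.0
```

```bash
python3 - <<'E'
from h import *
from scipy.optimize import least_squares
np.set_printoptions(precision=4,suppress=True)
P=ctrl.camera_params("wrist");print(np.array(P["world_from_camera"]))
im,d=ctrl.get_image("wrist");cv2.imwrite("pics/wr1.png",im)
w=cloud("wrist",d);z=w[...,2];x=np.array([.535,.075])
for _ in range(15):
    r=np.hypot(w[...,0]-x[0],w[...,1]-x[1]);p=w[(z>.100)&(z<.116)&(abs(r-.07)<.012)]
    if len(p)<50:break
    x=least_squares(lambda x:np.hypot(p[:,0]-x[0],p[:,1]-x[1])-.07,x,loss='soft_l1',f_scale=.003).x
print(len(p),x,p.min(0),p.max(0))
m=(z>.155)&(z<.175)&(r<.1)
if m.any():print("handle",m.sum(),w[m].mean(0),w[m].max(0),w[m].min(0))
for cam in("top","side"):
    w=cloud(cam,np.load(cam+"d.npy"));z=w[...,2]
    q=w[(abs(z)<.02)&(w[...,0]>.3)&(w[...,0]<.8)&(w[...,1]<-.1)&(w[...,1]>-.4)];print(cam,"bench z",np.median(q[:,2]))
E
```

```text
[[ 0.7686 -0.6175 -0.1671  0.5079]
 [-0.6397 -0.7416 -0.202   0.0933]
 [ 0.0008  0.2622 -0.965   0.3747]
 [ 0.      0.      0.      1.    ]]
9256 [0.5355 0.0784] [0.4603 0.0032 0.1012] [0.6121 0.154  0.113 ]
handle 886 [0.4817 0.1198 0.166 ] [0.4916 0.1311 0.1698] [0.4703 0.1098 0.1551]
top bench z 0.0006974893043056873
side bench z 0.0001457245646954708
```

View pics/wr1.png

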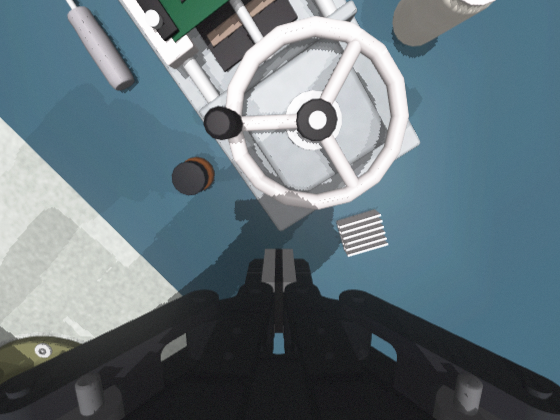

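The wrist picture shows the hub at (317,119), the handle at (223,123) and the closed fist at (280,255). It gives a hub of (.5355,.078) and a handle phase of 37.4°, agreeing with the top camera. I'll go down behind the handle.

```bash
python3 -m creep '[[0,0.03,0,0],[0,0.03,0,0],[0,0.03,0,0],[0,0,-0.05,0],[0,0,-0.05,0],[0,0,-0.05,0],[0,0,-0.03,0],[0,0,-0.018,0],[0,0,0,0]]'; python3 - <<'E'
from h import *
H=np.array([.5355,.078]);f=lambda a:(H+.07*np.array([-np.cos(np.radians(a)),np.sin(np.radians(a))]))
c=np.array(ctrl.get_state()["tcp_pos"][:2]);c=np.round(c,4);out=[]
for k in range(1,41):
    s=np.round((f(7+9*k)-c)/.5,3);c=c+s*.5;out.append([float(s[0]),float(s[1]),0,0])
print(out[:20]);print(out[20:])
E
```

```text
t: 3.98
tcp_pos: [0.4655, 0.0873, 0.1321]
orientation: [-0.0, 0.906, 0.424, -0.0]
contact_force: [-0.3, 0.2, 0.8]
width: 0.0003
gripper_force: 0.0
[[0.005, 0.02, 0, 0], [0.008, 0.021, 0, 0], [0.011, 0.019, 0, 0], [0.014, 0.017, 0, 0], [0.016, 0.015, 0, 0], [0.018, 0.012, 0, 0], [0.02, 0.009, 0, 0], [0.021, 0.006, 0, 0], [0.022, 0.002, 0, 0], [0.022, -0.001, 0, 0], [0.022, -0.004, 0, 0], [0.02, -0.008, 0, 0], [0.019, -0.011, 0, 0], [0.017, -0.013, 0, 0], [0.015, -0.016, 0, 0], [0.012, -0.019, 0, 0], [0.01, -0.02, 0, 0], [0.005, -0.021, 0, 0], [0.003, -0.022, 0, 0], [-0.001, -0.022, 0, 0]]
[[-0.004, -0.021, 0, 0], [-0.008, -0.021, 0, 0], [-0.011, -0.019, 0, 0], [-0.014, -0.017, 0, 0], [-0.016, -0.015, 0, 0], [-0.018, -0.012, 0, 0], [-0.02, -0.009, 0, 0], [-0.021, -0.006, 0, 0], [-0.022, -0.003, 0, 0], [-0.022, 0.001, 0, 0], [-0.022, 0.005, 0, 0], [-0.02, 0.008, 0, 0], [-0.019, 0.01, 0, 0], [-0.017, 0.014, 0, 0], [-0.015, 0.016, 0, 0], [-0.012, 0.019, 0, 0], [-0.01, 0.02, 0, 0], [-0.005, 0.021, 0, 0], [-0.003, 0.022, 0, 0], [0.001, 0.021, 0, 0]]
```

```bash
python3 -m creep '[[0.005,0.02,0,0],[0.008,0.021,0,0],[0.011,0.019,0,0],[0.014,0.017,0,0],[0.016,0.015,0,0],[0,0,0,0]]'; python3 - <<'E'
from h import *
im,d=ctrl.get_image("wrist");cv2.imwrite("pics/wr2.png",im)
E
```

```text
t: 4.72
tcp_pos: [0.4937, 0.1342, 0.1322]
orientation: [-0.0, 0.905, 0.424, 0.001]
contact_force: [-0.1, 0.3, 0.8]
width: 0.0001
gripper_force: 0.0
```

View pics/wr2.png

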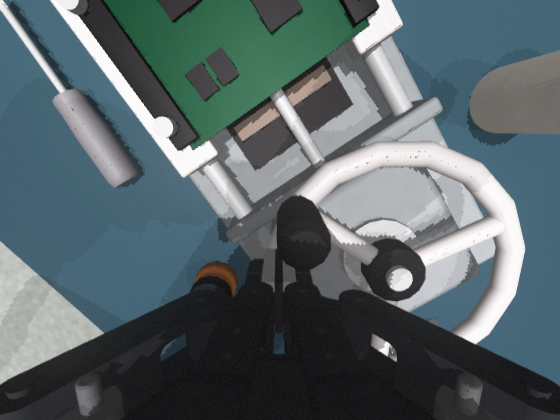

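The handle sits at (300,235), against the right fingertip's front face, and has moved forward as expected. I'll carry on round.

```bash
python3 -m creep '[[0.018,0.012,0,0],[0.02,0.009,0,0],[0.021,0.006,0,0],[0.022,0.002,0,0],[0.022,-0.001,0,0],[0.022,-0.004,0,0],[0.02,-0.008,0,0],[0.019,-0.011,0,0],[0.017,-0.013,0,0]]'; python3 - <<'E'
from h import *
print(ctrl.find_in("wrist","handle")[:1])
im,d=ctrl.get_image("wrist");im2,_=ctrl.get_image("side")
cv2.imwrite("pics/mid.png",np.hstack([cv2.resize(im,(400,300)),cv2.resize(im2[100:340,140:460],(400,300))]))
E
```

```text
t: 5.9
tcp_pos: [0.5837, 0.1288, 0.1323]
orientation: [-0.0, 0.906, 0.424, -0.0]
contact_force: [-2.2, 1.2, -1.2]
width: 0.0
gripper_force: 1.4
[{'pixel': [301.2, 234.1], 'p': 0.92}]
```

View pics/mid.png

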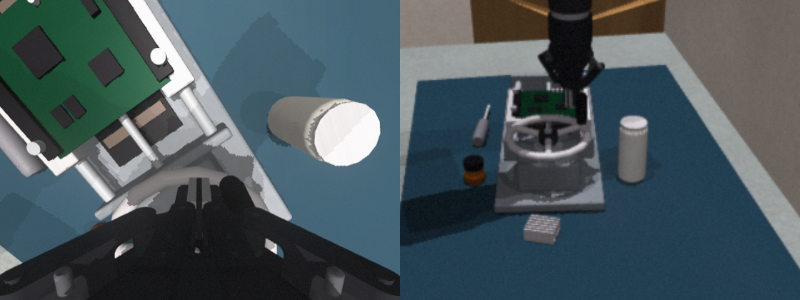

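The handle is now on the right side of the fingers, at about (235,190) in the left panel. The force is 2.5 N and the can is untouched, so I'll go on.

```bash
python3 -m creep '[[0.015,-0.016,0,0],[0.012,-0.019,0,0],[0.01,-0.02,0,0],[0.005,-0.021,0,0],[0.003,-0.022,0,0],[-0.001,-0.022,0,0],[-0.004,-0.021,0,0],[-0.008,-0.021,0,0],[-0.011,-0.019,0,0],[-0.014,-0.017,0,0],[-0.016,-0.015,0,0]]'; python3 - <<'E'
from h import *
im,d=ctrl.get_image("wrist");im2,_=ctrl.get_image("side")
cv2.imwrite("pics/mid2.png",np.hstack([cv2.resize(im,(400,300)),cv2.resize(im2[100:340,140:460],(400,300))]))
E
```

```text
t: 7.42
tcp_pos: [0.5782, 0.0222, 0.1324]
orientation: [0.0, 0.906, 0.424, 0.0]
contact_force: [1.8, 1.5, 0.6]
width: -0.0
gripper_force: 1.4
```

View pics/mid2.png

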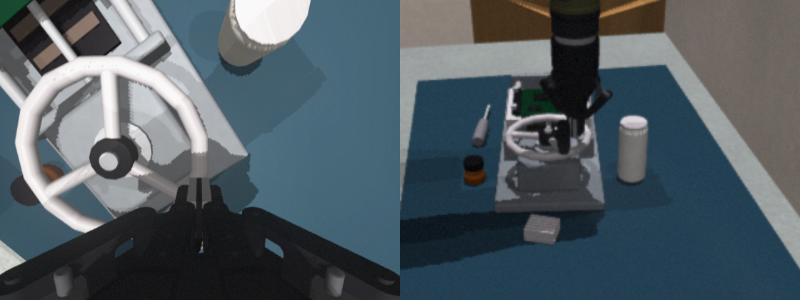

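The handle is hidden behind the fist, at the lower right spoke of the left panel, and the push direction is still right. I'll run most of the rest and stop short.

```bash
python3 -m creep '[[-0.018,-0.012,0,0],[-0.02,-0.009,0,0],[-0.021,-0.006,0,0],[-0.022,-0.003,0,0],[-0.022,0.001,0,0],[-0.022,0.005,0,0],[-0.02,0.008,0,0],[-0.019,0.01,0,0],[-0.017,0.014,0,0],[-0.015,0.016,0,0],[-0.012,0.019,0,0],[-0.01,0.02,0,0],[-0.005,0.021,0,0],[-0.003,0.022,0,0],[0,0,0,0]]'; cat > ang.py <<'E'
from h import *
H=np.array([.5355,.078])
for cam in("wrist","top"):
    im,d=ctrl.get_image(cam);w=cloud(cam,d);z=w[...,2]
    if cam=="wrist": cv2.imwrite("pics/wr_last.png",im)
    if cam=="top":
        cv2.imwrite("pics/top_last.png",im);w0=cloud(cam,np.load("topd.npy"))
        ws=[("before",w0),("now",w)]
    else: ws=[("now",w)]
    for n,w in ws:
        z=w[...,2];r=np.hypot(w[...,0]-H[0],w[...,1]-H[1]);m=((z>.158)&(z<.175)&(abs(r-.07)<.02)).astype(np.uint8)
        k,l,s,c=cv2.connectedComponentsWithStats(m)
        for i in range(1,k):
            if s[i,4]>25:
                q=np.nanmean(w[l==i],0);e=q[:2]-H;print(cam,n,s[i,4],c[i].round(2),q.round(4),np.hypot(*e).round(4),np.degrees(np.arctan2(e[1],-e[0])).round(2))
E
python3 ang.py
```

```text
t: 9.4
tcp_pos: [0.4656, 0.077, 0.1322]
orientation: [-0.001, 0.905, 0.425, 0.0]
contact_force: [-0.1, 0.6, 0.3]
width: -0.0001
gripper_force: 0.0
wrist now 3580 [258.83 259.44] [0.4715 0.0956 0.1664] 0.0663 15.37
top before 90 [230.31 254.26] [0.4806 0.1205 0.166 ] 0.0694 37.78
```

View pics/wr_last.png

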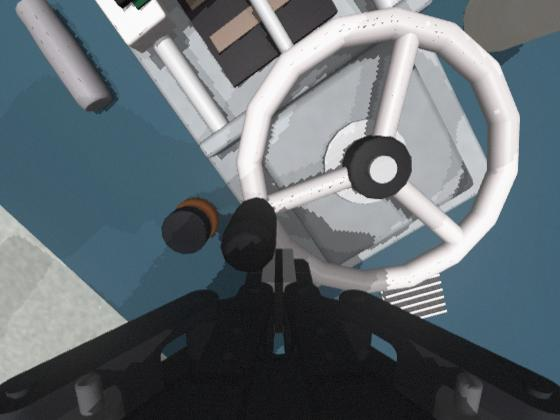

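The handle at (248,235) is ahead of the fist at about 16°, and the target is 37.4°. I'll push a bit further, then back off to the earlier viewpoint to measure.

```bash
python3 -m creep '[[0.001,0.008,0,0],[0.001,0.008,0,0],[0.001,0.008,0,0],[0.001,0.008,0,0],[0,0,0,0],[0,0,0,0]]'; python3 ang.py;  python3 -m creep '[[-0.001,-0.02,0,0],[-0.002,-0.04,0,0],[0,-0.044,0.04,0],[0,0,0.1,0],[0,0,0.058,0],[0,0,0,0],[0,0,0,0]]'; python3 ang.py
```

```text
t: 10.25
tcp_pos: [0.4678, 0.0921, 0.1324]
orientation: [-0.0, 0.906, 0.424, 0.0]
contact_force: [-0.1, -0.2, -0.3]
width: -0.0002
gripper_force: 0.0
wrist now 3567 [265.82 258.78] [0.4759 0.1095 0.1664] 0.0674 27.84
top before 90 [230.31 254.26] [0.4806 0.1205 0.166 ] 0.0694 37.78
t: 11.22
tcp_pos: [0.4657, 0.0393, 0.2306]
orientation: [-0.0, 0.906, 0.424, -0.0]
contact_force: [0.3, -0.5, -0.3]
width: 0.0001
gripper_force: 0.0
wrist now 862 [218.63 131.59] [0.4767 0.1139 0.1657] 0.0689 31.44
top before 90 [230.31 254.26] [0.4806 0.1205 0.166 ] 0.0694 37.78
```

Handle is at 31.4° with the contact geometry as expected (22.3 mm along the face normal). That leaves 6.3°, or 7.7 mm, which I'll push slowly.

```bash
python3 -m creep '[[0,0,-0.058,0],[0,0,-0.1,0],[0,0.044,-0.04,0],[0.002,0.04,0,0],[0,0.012,0,0],[0.001,0.008,0,0],[0.002,0.0024,0,0],[0.002,0.0024,0,0],[0.002,0.0024,0,0],[0.002,0.0024,0,0],[0.001,0.0012,0,0],[0.001,0.0012,0,0],[0,0,0,0],[0,0,0,0]]'; python3 -m creep '[[-0.002,-0.002,0,0],[-0.01,-0.012,0,0],[-0.001,-0.018,0,0],[0,-0.04,0,0],[0,-0.044,0.04,0],[0,0,0.1,0],[0,0,0.058,0],[0,0,0,0],[0,0,0,0]]'; python3 ang.py
```

```text
t: 13.08
tcp_pos: [0.4727, 0.0978, 0.1323]
orientation: [-0.0, 0.906, 0.424, 0.0]
contact_force: [-1.0, -0.9, -1.3]
width: -0.0002
gripper_force: 0.8
t: 14.2
tcp_pos: [0.4658, 0.0393, 0.2306]
orientation: [-0.0, 0.906, 0.424, -0.0]
contact_force: [-0.5, 0.0, 0.1]
width: 0.0002
gripper_force: 0.0
wrist now 887 [216.88 120.57] [0.4805 0.1197 0.1657] 0.069 37.22
top before 90 [230.31 254.26] [0.4806 0.1205 0.166 ] 0.0694 37.78
```

```bash
python3 -m creep '[[0,-0.08,0.02,0],[0,-0.1,0.02,0],[0,-0.1,0,0],[0,-0.1,0,0],[0,-0.1,0,0],[0,-0.1,0,0],[0,0,0,0],[0,0,0,0]]'; python3 ang.py; python3 - <<'E'
from h import *
for cam in("top","side"):
    a=cv2.imread(f"pics/{cam}1.png").astype(float).mean(2);b0,d=ctrl.get_image(cam);b=b0.astype(float).mean(2)
    c=(230,254) if cam=="top" else (231,188)
    R=20;A=a[c[1]-R:c[1]+R,c[0]-R:c[0]+R].astype(np.float32)
    w=cloud(cam,d)
    for s,im in(("before",a),("now",b)):
        m=im[c[1]-R:c[1]+R,c[0]-R:c[0]+R]<60
        v,u=np.nonzero(m);print(cam,s,m.sum(),u.mean()+c[0]-R,v.mean()+c[1]-R)
    cv2.imwrite(f"pics/{cam}_c.png",np.hstack([cv2.imread(f"pics/{cam}1.png")[120:330,100:380],b0[120:330,100:380]]))
t=cv2.imread("pics/top_c.png");s=cv2.imread("pics/side_c.png");cv2.imwrite("pics/cmp.png",np.vstack([t,s]))
E
```

```text
t: 15.3
tcp_pos: [0.4655, -0.2498, 0.2502]
orientation: [-0.001, 0.906, 0.424, -0.001]
contact_force: [-0.2, 0.8, -0.3]
width: -0.0
gripper_force: 0.0
top before 90 [230.31 254.26] [0.4806 0.1205 0.166 ] 0.0694 37.78
top now 90 [230.62 254.5 ] [0.4801 0.1199 0.1657] 0.0694 37.14
top before 147 224.2517006802721 248.05442176870747
top now 82 229.52439024390245 252.21951219512198
side before 1162 229.14113597246129 184.93717728055077
side now 1567 230.13146139119337 187.35481812380345
```

View pics/cmp.png

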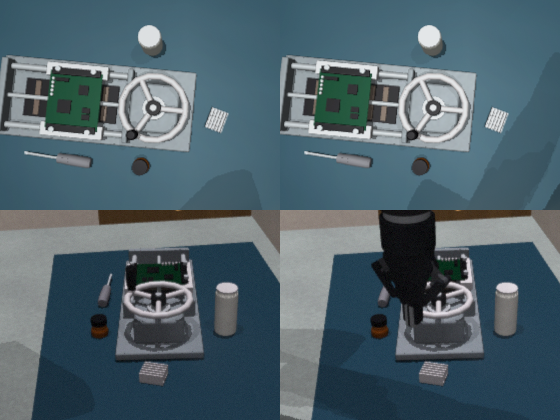

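The before and after pictures show the handle back at the same spot, (132,134) in the top crop, short by about 0.6°. The board has moved along and the can, jar, screwdriver and heat sink are unmoved, so I'll hand in.

```bash
python3 -c "
from bench import ctrl
print(ctrl.finish_job())"
```

```text
the job is handed in; nothing more can be done
None
```

I pushed the wheel one full turn clockwise; the handle stopped about 0.6° short of its start by the top camera, the bystanders look unmoved, the hand is clear, and the job is handed in at about 15 s with no verdict shown.

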